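# Unclamp a power board and slide it out into the empty tray

### The arm

A 7-joint arm with a two-finger parallel gripper is mounted at the origin on the work surface. World frame = base frame: x ahead of the robot, y to its left, z up, the work surface at z = 0. Lengths are in mm, angles in rad, forces in N, time in s.
With the tool pointing down it reaches from about 400 to 875 mm from the base axis. Payload 4.4 kg.
Tool frame: the origin (TCP) lies at the very end of the fingers, on their centre line; the grasp point (between the pads) lies 19 mm behind it; y points along the fingers, z is the direction in which the jaws open and shut, and the axes are right-handed (so a half turn about y gives the same grasp; the last joint's range is limited). The gripper opens to 85 mm and grips with 20 to 120 N. Pads are 22 mm wide; open, the fingers measure 114 mm over their backs; the gripper's body (76 mm by 85 mm) begins 54 mm behind the grasp point. The pads swing forward as they close: fully open they stand 13 mm farther back than shut.
Start: joints at [1.28, 0.628, 0.038, 1.517, -0.027, 0.996, -0.02], TCP at [144.92, -633.653, 231.313] pointing down, gripper open.
Joint ranges: [-3.06, 3.06], [-0.37, 2.12], [-1.25, 1.32], [0.18, 2.47], [-1.1, 4.24], [0.23, 1.98], [-2.94, 2.94]. Speed limits (rad/s): [2.57, 2.57, 3.14, 3.14, 3.14, 3.14, 3.14].

### API

Orientations are given as [roll, pitch, yaw] about the fixed x, y, z axes, in that order (R = Rz(yaw) Ry(pitch) Rx(roll)).
In Python, from cell import ctrl, imaging, finish_job gives the robot as it stands.
- The arm moves only by the shell command python3 -m inch 'ROWS'. ROWS is JSON, one flat list of numbers, 7 for each row, row after row: the opening, from 0 (shut) to 1 (fully open), then the shift along the tool's x, y, z in cm, then the turn, a rotation vector about the tool's x, y, z in degrees. A call has 1 to 12 rows; each row is the pose to reach, as a shift and turn from the pose commanded when the call began, along the tool's axes at that moment; what a row does not reach only later rows make up. A row lasts 1/10 s, in which the tool goes at most 50 mm and 8.59 degrees, less where a joint would pass 70% of its speed; a pose out of reach is approached as far as the arm can. A call with a gripper value outside its range is refused whole. The fingers move at their own pace and stop on an object; the grip force is fixed at half the most. Time passes only in rows, so rows that repeat a pose let the fingers close. It gives the time, the measured TCP pose, the force and the opening at its end, in the units of the state.
- ctrl.read_state(): the state, without advancing time (a new reading comes with each control period).
- imaging.get_image(name): name is "side" or "top" or "wrist"; returns a dict with "img" (400x640x3 uint8, red, green, blue), "fx", "fy", "cx", "cy" (pixels), "R" (3x3) and "t" (3): a world point X has camera coordinates R X + t. Camera axes: x right, y down, z forward; pixel columns grow to the right and rows downward; lengths in mm; the calibration is good to about 2 mm. A picture is of the moment at which its call begins. There is no depth.
- finish_job(): hands the job in, once; it reports no verdict.
The state is a dict: "clock": time; "qpos": joint angles; "qd": joint speeds; "tau": joint torques, N m; "eef_pos": TCP position; "tool_rot": TCP orientation; "force": force on the tool from outside, world axes, zero at the start; "torque": the same for the moment, N m; "width": finger opening in mm.
Only numpy, scipy, OpenCV 4.12 (cv2) and the standard library are available. Lean on these libraries where they do the work, as an engineer would, in place of code of your own. Each camera call takes 0.05 s, during which the arm holds its last target.

### The job

Take the power board out of the clamping fixture: swing the hinged clamp bar up and right back until it stays open by itself, then slide the board straight and level out of the guide rails, holding it by the long edges of its plate and never by its components. Set it down gently on its own feet, components up, inside the empty black tray, let go, and leave the clamp bar open for the next board; do not disturb the board in the other tray or the other things on the bench.

Things in the scene. Friction and masses are not known exactly. Their poses are not given: they have to be found in the camera images.
- fixture: Clamping fixture fixed to the bench: base plate, two guide rails 90 mm long with overhanging lips (top 41 mm up), black end stop behind, steel hinge fork at +x. Origin on the bench, midway between the rails and along them; x across the rails towards the hinge, y along them. The board slides out along the fixture's -y. The base spans x -52 to 88 mm, y -45 to 55 mm; beyond it is bare bench.
- rail_front (a point): Midway between the open front ends of the two guide rails, at fixture (0, -45, 30) mm, at the height of the ledges on which the board's edges lie (30 mm above the bench). The plate has about 2 mm play to each side and above, under the lips; the lips reach 7 mm in over each long edge.
- clamp_bar (a joint): Angle of the hinged steel bar lying across the board: 0 = closed, rubber pad on the board; positive = free end swung up and then over towards the fixture's +x, to a stop at 1.85 rad, past upright. The hinge is almost free and only the bar's weight (0.26 kg) clamps: let go before upright (1.57) it falls shut, past about 1.65 it falls back on its stop and stays.
- bar_grip (a point): Middle of the black hand grip at the free end of the clamp bar: 50 mm long, 22 mm wide (along the fixture's y), 16 mm high. 140 mm from the hinge axis, 50 mm above the bench when closed, 13 mm clear of the fixture's base, bare bench beneath it. Its axes turn with the bar (x along the bar to the hinge).
- bar_hinge (a point): Point on the hinge axis of the clamp bar, at fixture (75, 5, 50) mm; the axis is parallel to the fixture's y axis.
- board: Power board: plate 60 (x) x 140 (y) x 5 mm, green on top, on four feet 12 mm high at x +-17, y +-60 mm; 0.2 to 0.27 kg. Origin: plate centre, at the feet's underside; z up; plate from z = 12 to 17 mm. At the start it lies at about fixture (0, -28, 18) mm, axes parallel, -y end 53 mm out of the rails; it must move 90 mm along fixture -y to be clear of them. Mass centre about 9 mm to -y.
- board_grip (a point): Point on the board's centre line at the middle of the plate's thickness, 25 mm in from its projecting front (-y) end, at board (0, -45, 14.5) mm: between the two bare long edges (60 mm apart, along the board's x) where it can be pinched.
- board_parts: The components on top of the board (terminal block, transformer, capacitors, heat sink), moving with it; same origin and axes as the board. They lie within 22 mm of its centre line and reach up to 41 mm above the underside of the feet (24 mm above the plate's top). Not to be gripped or pressed.
- tray_empty: The empty one of two equal black open trays, fixed to the bench: 126 mm (x) x 190 mm (y) outside, 13 mm high, walls and floor 3 mm thick. Origin: centre of its underside; its floor is 3 mm above the bench; z up.
- tray_full: The other, equal tray, which already holds a board. Origin: centre of its underside.
- board_done: An equal power board already standing in the other tray: to be left alone. Origin as for the first board; 41 mm high.
- flux_bottle: Small bottle, 44 mm across, 105 mm tall, standing beyond the work. Origin: centre of its underside. To be left alone.
- multimeter: Hand multimeter lying on the bench, 75 x 150 mm (x, y), about 40 mm high. Origin: centre of its underside. To be left alone.
- screwdriver: Screwdriver lying on the bench, 190 mm long along its x axis. To be left alone.

How it is judged (in metres and radians):
On the way, in this order (a step that is already met when the one before it is completed fails the run):
1. the clamp bar is swung back past upright while the board still lies home in the rails (value of joint clamp_bar above 1.65 rad and y of board in the frame of fixture above -0.045 m), for 0.2 s.
2. the board has been slid out of the front of the rails, level, with the bar open (y of board in the frame of fixture below -0.118 m and value of joint clamp_bar above 1.6 rad and angle between board's own z axis and vertical below 0.35 rad), for 0.1 s.
At the end, for the whole second after the job is handed in: Clamp bar past 1.65 rad open; the board rests still and level (within 0.05 rad), on its feet on the empty tray's floor (origin within 45 mm in tray x, 40 mm in y, feet within 6 mm of the tray's underside); released (value of joint clamp_bar above 1.65 rad and x of board in the frame of tray_empty between -0.045 and 0.045 m and y of board in the frame of tray_empty between -0.04 and 0.04 m and z of board in the frame of tray_empty below 0.006 m and angle between board's own z axis and vertical below 0.05 rad and linear speed of board below 0.02 m/s); the robot touches nothing.
It fails at once if the fingers press on the board's components (contact force between the fingers and board_parts above 5 N).
It fails at once if the board is dropped into the tray (faster than 0.45 m/s over its floor, a fall of over about 1 cm) (linear speed of board above 0.45 m/s and z of board in the frame of tray_empty below 0.04 m and horizontal distance between board and tray_empty below 0.08 m).
It fails at once if the board is tipped up (angle between board's own z axis and vertical above 0.6 rad).
It fails at once if the finished board (10 mm) or another thing on the bench (20 mm) is disturbed (distance of board_done from where it was at the start of the episode above 0.01 m or distance of any of flux_bottle, multimeter, screwdriver from where it was at the start of the episode above 0.02 m).
It also fails if it takes over 59 s, if anything falls off the work surface, if the arm or the gripper's body presses on something with over 40 N, if the wrist force passes 120 N, or if a joint passes its speed limit or range.

## Working session

There is one attempt and no reset: what is moved stays moved. The work goes in short steps, Python scripts to look and compute and a shell command to move; the robot and the scene stay as the last step left them, time stands still between calls to the robot, and variables do not carry over. Pictures are saved under pics/ and viewed, and the job is handed in when it is done.

```bash
ls; mkdir -p pics; python3 - <<'E'
from cell import ctrl, imaging
import cv2
print(ctrl.read_state())
for n in ["side","top","wrist"]:
    d=imaging.get_image(n); cv2.imwrite(f"pics/{n}0.png",d["img"][:,:,::-1])
    print(n,d["fx"],d["fy"],d["cx"],d["cy"],d["R"],d["t"])
E
```

```text
pics
{'clock': 0.0, 'qpos': array([ 1.28020437,  0.62934271,  0.03843183,  1.51836497, -0.02701675,
        0.99633738, -0.0200326 ]), 'qd': array([ 0.00081529,  0.00078505, -0.00046785,  0.00013191,  0.00028182,
       -0.00093438, -0.00019097]), 'tau': array([ 5.86218903e-04, -5.63391852e+01,  1.22604668e+00, -1.93438947e+01,
        1.07987429e-02,  1.06688321e-02, -1.60874697e-05]), 'eef_pos': array([ 144.78387836, -633.01630876,  230.39211375]), 'tool_rot': array([-1.57273123e+00, -5.68487066e-06, -2.91683415e+00]), 'force': array([-0.1670492 ,  0.37995694, -0.90093512]), 'torque': array([ 0.00282042,  0.00594881, -0.03139664]), 'width': 85.20095949421035}
side 423.2966047568446 423.2966047568446 316.94156774949914 195.84999120414832 [[-0.99499887 -0.09902244  0.01310777]
 [-0.06840357  0.57987024 -0.81183216]
 [ 0.0727888  -0.8086687  -0.58374372]] [ 601.74059464   59.0730407  1149.02947125]
top 417.27660513847945 417.27660513847945 315.75823571514115 201.26270267017932 [[-0.01438875 -0.99981894  0.01245168]
 [-0.99778673  0.01354875 -0.06510042]
 [ 0.06491993 -0.01336083 -0.99780103]] [  84.87949635  595.90502972 1249.3083041 ]
wrist 293.8755770348547 293.8755770348547 326.7873754996921 201.27134456194523 [[ 0.22234502 -0.97496726 -0.00123916]
 [-0.92788557 -0.21199771  0.30673335]
 [-0.29931767 -0.06705083 -0.95179468]] [-649.24314815  -39.91506385  380.18130769]
```

View pics/side0.png

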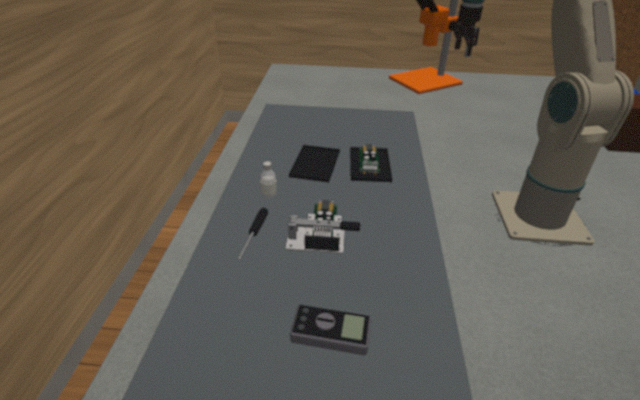

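View pics/top0.png

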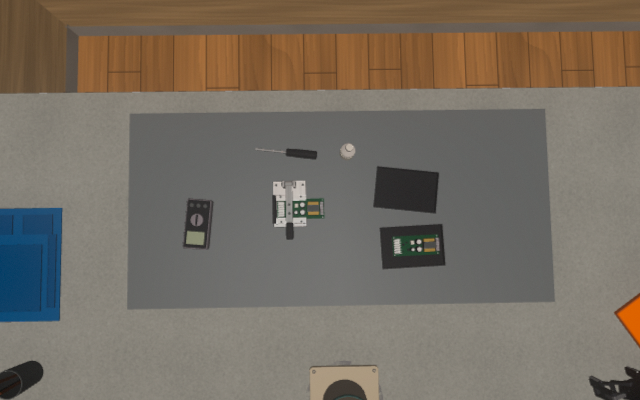

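View pics/wrist0.png

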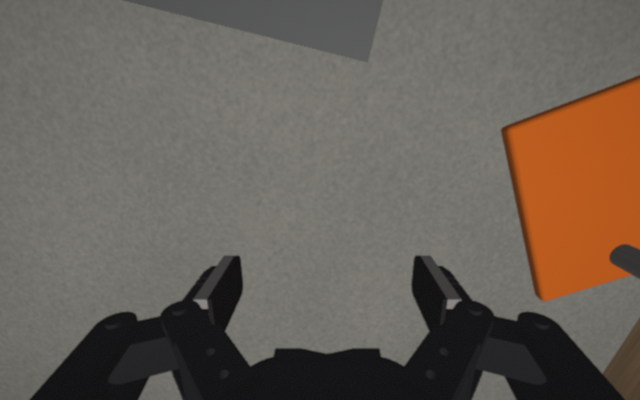

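```bash
cat > h.py <<'E'
import numpy as np, cv2
from cell import ctrl, imaging
from scipy.spatial.transform import Rotation as Rn
def get(n,fn=None):
    d=imaging.get_image(n)
    if fn: cv2.imwrite(f"pics/{fn}.png",d["img"][:,:,::-1])
    return d
def crop(d,fn,x0,y0,x1,y1,s):
    c=d["img"][y0:y1,x0:x1,::-1]
    cv2.imwrite(f"pics/{fn}.png",cv2.resize(c,None,fx=s,fy=s,interpolation=cv2.INTER_CUBIC))
def bp(d,u,v,z):
    r=np.array([(u-d["cx"])/d["fx"],(v-d["cy"])/d["fy"],1.])
    R=np.array(d["R"]);t=np.array(d["t"])
    c=-R.T@t; w=R.T@r
    return c+w*(z-c[2])/w[2]
def pj(d,X):
    c=np.array(d["R"])@np.array(X,float)+np.array(d["t"])
    return np.array([d["fx"]*c[0]/c[2]+d["cx"],d["fy"]*c[1]/c[2]+d["cy"]])
def tool():
    s=ctrl.read_state(); return s["eef_pos"],Rn.from_euler("xyz",s["tool_rot"]),s
def delta(p,R):
    "shift cm / rotvec deg in the present tool frame to reach p,R"
    p0,R0,s=tool()
    return R0.inv().apply(np.array(p)-p0)/10, (R0.inv()*R).as_rotvec(degrees=True)
E
python3 - <<'E'
from h import *
d=get("top"); crop(d,"t1",250,130,350,250,5); crop(d,"t2",360,150,460,280,5)
d=get("side"); crop(d,"s1",270,130,410,270,5)
E
```

```text
(no output)
```

View pics/t1.png

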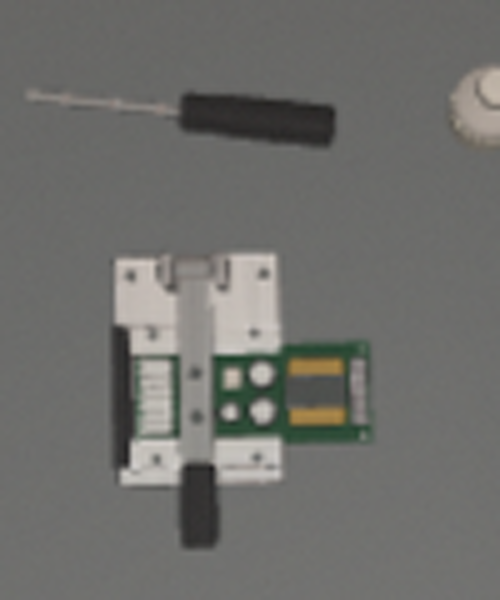

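View pics/t2.png

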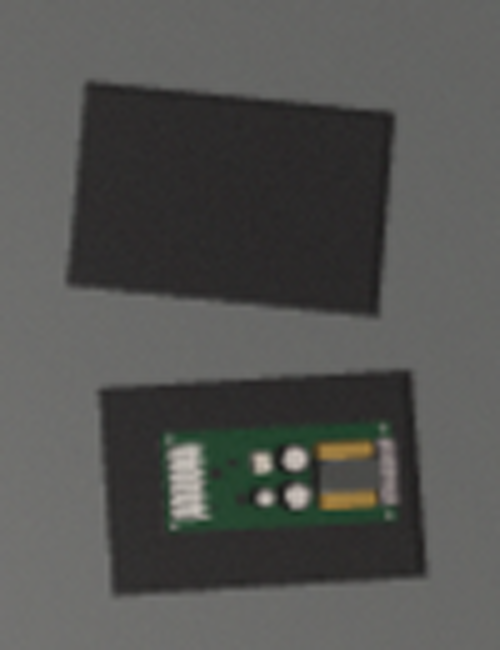

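View pics/s1.png

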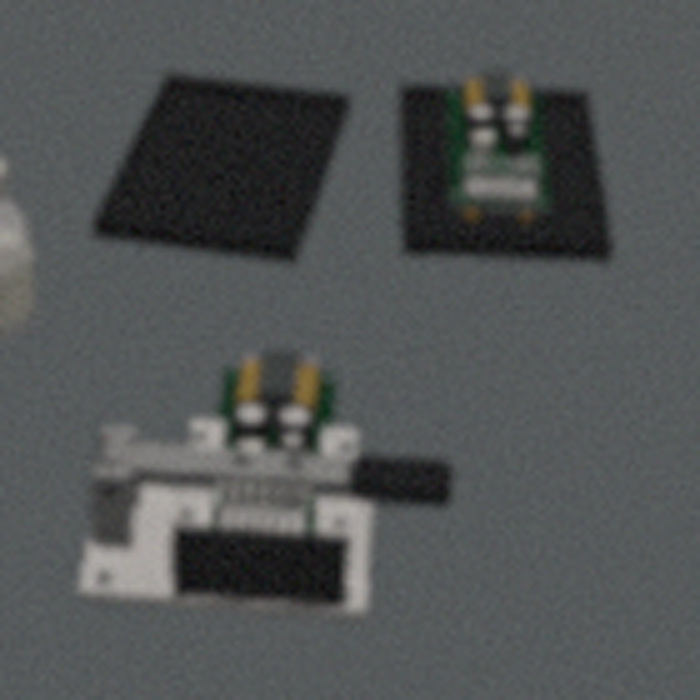

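```bash
python3 - <<'E'
from h import *
d=get("top")
def w(x,y,ox,oy,z): return bp(d,ox+(x+.5)/5-.5,oy+(y+.5)/5-.5,z)
T=lambda x,y,z: w(x,y,250,130,z)
def fit(P,Q):
    P=np.array(P,float);Q=np.array(Q)[:,:2];p=P-P.mean(0);q=Q-Q.mean(0)
    a=np.arctan2((p[:,0]*q[:,1]-p[:,1]*q[:,0]).sum(),(p*q).sum())
    c,s=np.cos(a),np.sin(a);R=np.array([[c,-s],[s,c]]);t=Q.mean(0)-R@P.mean(0)
    return a,t,(P@R.T+t-Q).round(1).tolist()
print("fix",fit([(88,55),(88,-45),(-52,-45),(-52,55)],[T(115,257,6),T(275,252,6),T(283,478,6),T(122,486,6)]))
print("grip",T(198,506,58), "front", T(370,342,35),T(373,440,35), "hinge",T(195,270,55))
U=lambda x,y,z: w(x,y,360,150,z)
print("tray",fit([(63,95),(63,-95),(-63,-95),(-63,95)],[U(87,82,13),U(393,113,13),U(378,317,13),U(67,284,13)]))
print("full",[U(*p,13)[:2].round() for p in [(100,389),(410,371),(427,575),(113,595)]])
print("bottle",bp(d,347,150,100), "sd",T(335,120,10),T(25,93,5))
E
```

```text
fix (np.float64(0.024040609203268688), array([575.23813099, 151.98683244]), [[-0.2, 0.9], [0.3, -0.7], [-0.6, -0.9], [0.5, 0.7]])
grip [508.84293701 156.10893401  58.        ] front [605.48271818  53.06578635  35.        ] [546.63547259  52.18775686  35.        ] hinge [648.13173892 156.6080619   55.        ]
tray (np.float64(-0.11606129690832845), array([ 630.32252244, -200.46550347]), [[0.4, 0.1], [-0.1, -0.3], [0.3, 0.8], [-0.6, -0.6]])
full [array([ 515., -117.]), array([ 523., -307.]), array([ 399., -313.]), array([ 390., -122.])]
bottle [737.9655533  -14.16332998 100.        ] sd [744.84833748  71.70386589  10.        ] [764.93842644 263.11995308   5.        ]
```

```bash
python3 -m inch '[1,-21,0,-12.3,0,6,0, 1,-42,0,-24.6,0,11.5,0, 1,-42,0,-24.6,0,11.5,0, 1,-42,0,-24.6,0,11.5,0, 1,-42,0,-24.6,0,11.5,0, 1,-42,0,-24.6,0,11.5,0, 1,-42,0,-24.6,0,11.5,0, 1,-42,0,-24.6,0,11.5,0, 1,-42,0,-24.6,0,11.5,0, 1,-42,0,-24.6,0,11.5,0, 1,-42,0,-24.6,0,11.5,0, 1,-42,0,-24.6,0,11.5,0]'; python3 - <<'E'
from h import *
print(ctrl.read_state()["qpos"])
R=Rn.from_euler("xyz",[-np.pi/2,0,.024-np.pi])
print(delta([509,155.5,160],R))
E
```

```text
clock: 1.5
eef_pos: [499.9, -299.5, 231.2]
tool_rot: [-1.571, -0.0, -3.115]
force: [-1.5, -0.4, 0.4]
width: 85.3
[ 0.43787568  0.53172137  0.08241052  1.71264368 -0.05288629  0.8996631
 -1.00241879]
(array([ -2.11465275,   7.10936774, -45.45940914]), array([-0.00889703,  0.14377497,  0.02319219]))
```

```bash
python3 -m inch '[1,-2.1,3,-45.5,0,0,0, 1,-2.1,7.1,-45.5,0,0,0, 1,-2.1,7.1,-45.5,0,0,0, 1,-2.1,7.1,-45.5,0,0,0, 1,-2.1,7.1,-45.5,0,0,0, 1,-2.1,7.1,-45.5,0,0,0, 1,-2.1,7.1,-45.5,0,0,0, 1,-2.1,7.1,-45.5,0,0,0, 1,-2.1,7.1,-45.5,0,0,0, 1,-2.1,7.1,-45.5,0,0,0, 1,-2.1,7.1,-45.5,0,0,0]'; python3 - <<'E'
from h import *
print(ctrl.read_state()["qpos"])
R=Rn.from_euler("xyz",[-np.pi/2,0,.024-np.pi])
d=get("wrist","w2"); print(pj(d,[510,155.4,58]),pj(d,[485,155,58]),pj(d,[650,158.8,55]),pj(d,[577.6,54,35]))
E
```

```text
clock: 2.6
eef_pos: [509.4, 155.8, 160.0]
tool_rot: [-1.571, -0.001, -3.115]
force: [-0.1, -1.1, 0.4]
width: 85.5
[-0.40129824  0.55979723  0.07664483  1.91929685 -0.06578884  0.66542723
 -1.82898762]
[327.04641351 199.84277464] [326.76804449 226.32618396] [327.36884774  17.52065806] [444.09818001 121.59125765]
```

View pics/w2.png

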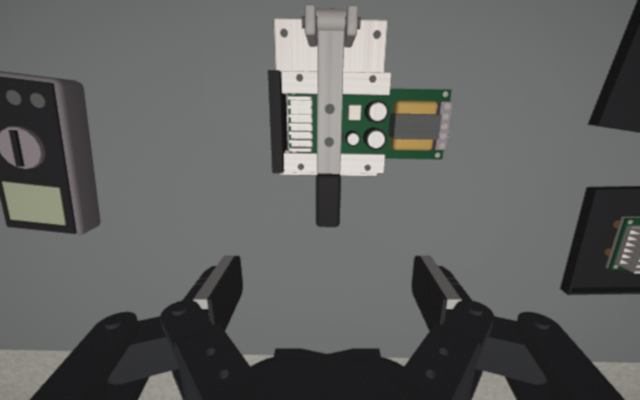

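```bash
python3 -m inch '[1,0,5,0,0,0,0, 1,0,9,0,0,0,0, 1,0,11.5,0,0,0,0, 1,0,12.9,0,0,0,0, 1,0,12.9,0,0,0,0, 0,0,12.9,0,0,0,0, 0,0,12.9,0,0,0,0, 0,0,12.9,0,0,0,0, 0,0,12.9,0,0,0,0, 0,0,12.9,0,0,0,0, 0,0,12.9,0,0,0,0, 0,0,12.9,0,0,0,0]'; python3 - <<'E'
from h import *
print(ctrl.read_state())
get("wrist","w3")
E
```

```text
clock: 3.85
eef_pos: [510.1, 155.0, 32.3]
tool_rot: [-1.571, 0.001, -3.119]
force: [-1.0, -0.4, 6.3]
width: 21.4
{'clock': 3.85, 'qpos': array([-0.37806538,  0.77282226,  0.04602092,  1.98990934, -0.08595164,
        0.37944982, -1.81300241]), 'qd': array([-0.00088321,  0.00056077,  0.0015878 , -0.00020602,  0.0005274 ,
       -0.00167628,  0.00086583]), 'tau': array([ -0.4945581 , -49.31082487,   0.90869877,  -8.38409007,
         0.12098929,  -0.34382919,   0.21334035]), 'eef_pos': array([510.06356918, 155.00740174,  32.33019777]), 'tool_rot': array([-1.57087546e+00,  1.25010804e-03, -3.11851912e+00]), 'force': array([-1.04012593, -0.43632669,  6.26880504]), 'torque': array([-0.25352702,  0.15662593, -0.23307735]), 'width': 21.43373992905042}
```

View pics/w3.png

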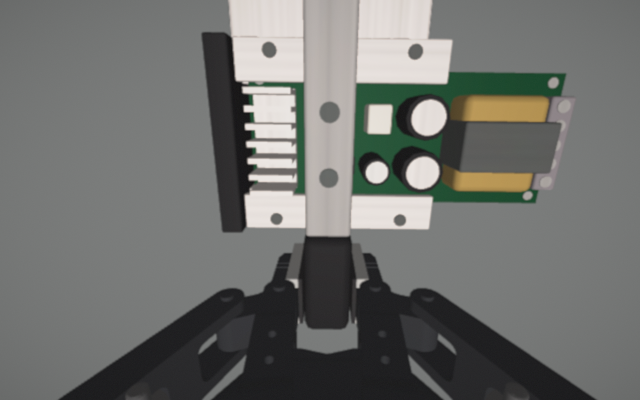

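```bash
python3 -m inch '[0,-0.04,-1.12,0,0,0,0, 0,-0.18,-2.23,0,0,0,0, 0,-0.4,-3.33,0,0,0,0, 0,-0.71,-4.4,0,0,0,0, 0,-1.11,-5.45,0,0,0,0, 0,-1.58,-6.46,0,0,0,0]'; python3 - <<'E'
from h import *
s=ctrl.read_state();print(s["force"],s["torque"])
d=get("side"); crop(d,"s4",230,130,410,270,4)
E
```

```text
clock: 4.5
eef_pos: [525.9, 155.2, 96.8]
tool_rot: [-1.57, 0.001, -3.118]
force: [5.3, -0.5, -8.0]
width: 21.3
[ 5.2733817  -0.46612999 -8.0261259 ] [-0.38834708 -0.67513987 -0.35217905]
```

View pics/s4.png

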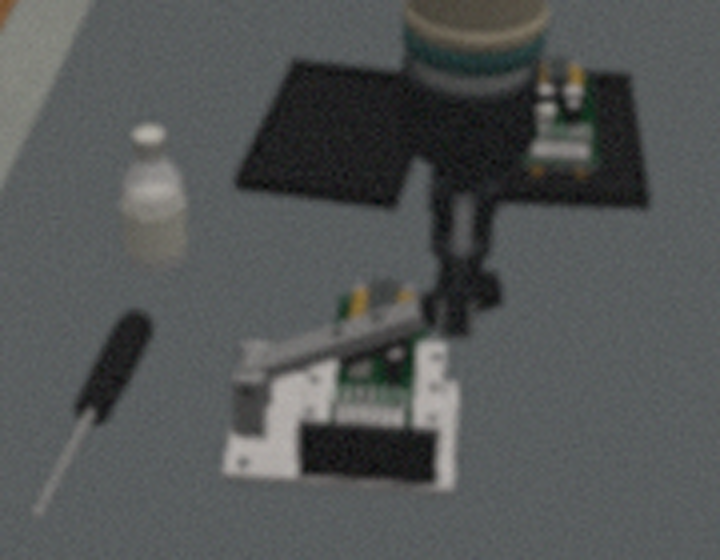

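```bash
python3 -m inch '[0,-0.87,-1.44,0,0,0,0, 0,-1.89,-2.77,0,0,0,0, 0,-3.08,-3.96,0,0,0,0, 0,-4.39,-5.01,0,0,0,0, 0,-5.82,-5.89,0,0,0,0, 0,-7.35,-6.59,0,0,0,0]'; python3 - <<'E'
from h import *
s=ctrl.read_state();print(s["force"],s["torque"],s["qpos"])
d=get("side"); crop(d,"s5",230,130,410,270,4)
E
```

```text
clock: 5.15
eef_pos: [594.8, 156.0, 160.7]
tool_rot: [-1.568, -0.01, -3.117]
force: [-0.7, -2.7, -8.2]
width: 21.1
[-0.74791459 -2.7102442  -8.23914167] [-0.5526662   0.89776162 -0.18290021] [-0.34838295  0.66423077  0.0754689   1.68118899 -0.06427817  0.80897925
 -1.79007045]
```

View pics/s5.png

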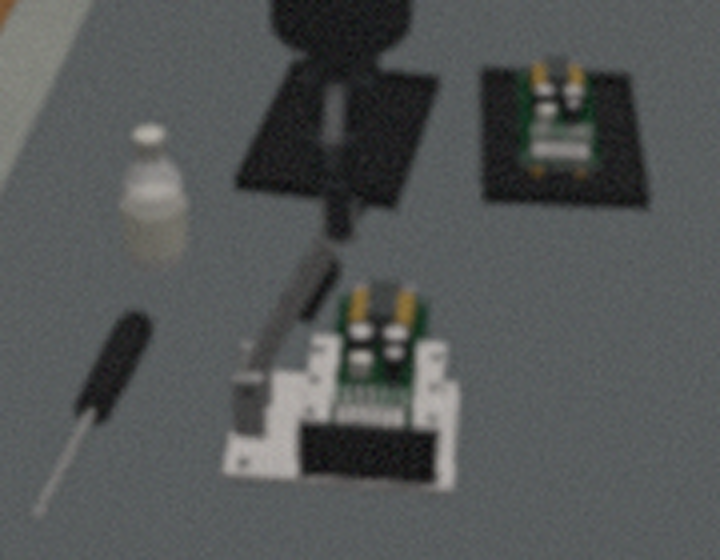

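```bash
python3 -m inch '[0,-1.6,-0.51,0,0,0,0, 0,-3.24,-0.83,0,0,0,0, 0,-4.92,-0.95,0,0,0,0, 0,-6.32,-0.89,0,0,0,0, 0,-7.43,-0.75,0,0,0,0, 0,-7.98,-0.64,0,0,0,0, 0,-7.98,-0.64,0,0,0,0]'; python3 - <<'E'
from h import *
s=ctrl.read_state();print(s["force"],s["torque"],s["qpos"])
d=get("side"); crop(d,"s6",230,130,410,270,4)
E
```

```text
clock: 5.9
eef_pos: [676.5, 157.0, 167.8]
tool_rot: [-1.568, -0.005, -3.118]
force: [-2.5, -5.8, 0.9]
width: 21.0
[-2.47631251 -5.77091618  0.91919733] [-0.7477523   1.07278781  0.05371022] [-0.31188546  0.76332622  0.07834013  1.43447957 -0.06425446  0.95233269
 -1.76438601]
```

View pics/s6.png

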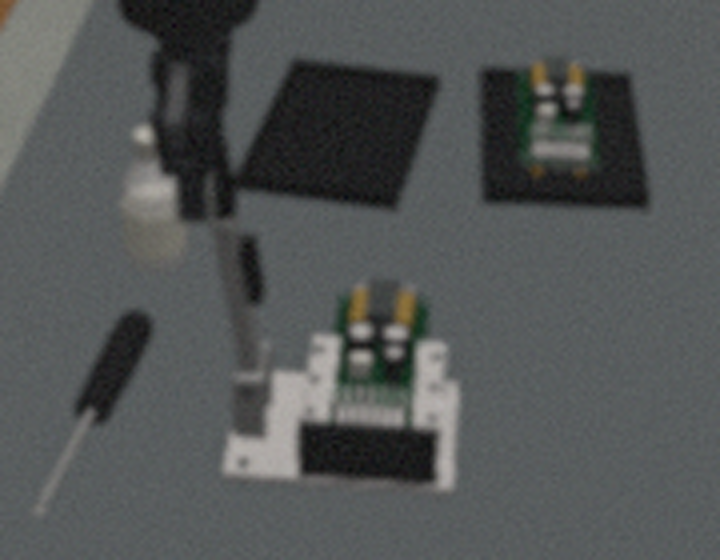

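```bash
python3 -m inch '[0.7,0,0,0,0,0,0, 0.7,0,0,0,0,0,0, 0.7,0,0,0,0,0,0, 0.8,0,0,0,0,0,0, 0.8,0,-3,0,0,0,0, 1,0,-8,0,0,0,0, 1,0,-10,0,0,0,0, 1,0,-10,0,0,0,0]'; python3 - <<'E'
from h import *
s=ctrl.read_state();print(s["force"],s["torque"],s["qpos"])
d=get("side"); crop(d,"s7",230,130,410,270,4)
d=get("top"); crop(d,"t7",250,130,350,250,5)
E
```

```text
clock: 6.75
eef_pos: [681.0, 160.0, 273.0]
tool_rot: [-1.573, 0.009, -3.117]
force: [0.7, 0.2, -0.5]
width: 85.3
[ 0.69490473  0.23753339 -0.51538842] [-0.01323411  0.01420272 -0.00261158] [-0.31732899  0.66814252  0.08767402  1.31728007 -0.05969369  1.14990697
 -1.77088656]
```

View pics/s7.png

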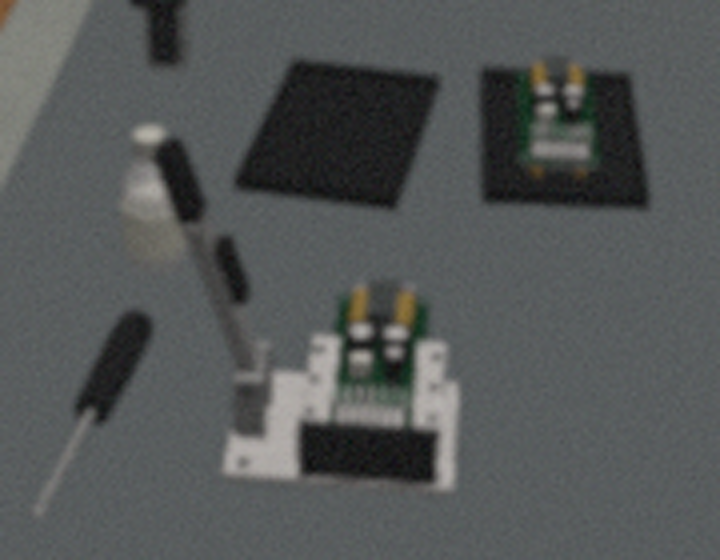

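View pics/t7.png

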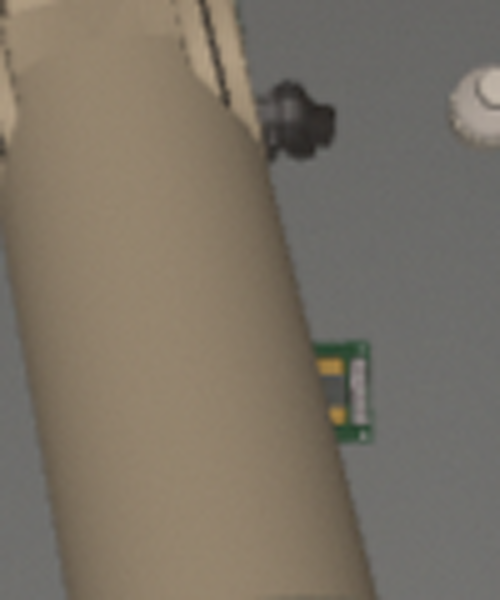

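```bash
python3 - <<'E'
from h import *
R=Rn.from_euler("xyz",[-np.pi/2,0,.024-np.pi/2])
print(delta([576.5,84,270],R),delta([576.5,84,130],R))
E
```

```text
(array([10.37303772, -0.17759028,  7.2950201 ]), array([ 3.13777676e-03, -8.99741417e+01, -2.71130132e-02])) (array([10.3767685 , 13.82240844,  7.29972523]), array([ 3.13777676e-03, -8.99741417e+01, -2.71130132e-02]))
```

```bash
python3 -m inch '[1,3.5,0,2.4,0,-8.5,0, 1,7,0,4.8,0,-17,0, 1,10.4,0,7.3,0,-25.5,0, 1,10.4,2,7.3,0,-34,0, 1,10.4,4,7.3,0,-42.5,0, 1,10.4,6,7.3,0,-51,0, 1,10.4,8,7.3,0,-59.5,0, 1,10.4,10,7.3,0,-68,0, 1,10.4,12,7.3,0,-76.5,0, 1,10.4,13.8,7.3,0,-85,0, 1,10.4,13.8,7.3,0,-90,0, 1,10.4,13.8,7.3,0,-90,0]'; python3 - <<'E'
from h import *
print(ctrl.read_state()["qpos"])
d=get("wrist","w8")
f=lambda x,y,z:pj(d,[575.2+x*.9997-.024*y,152+.024*x+y,z]).round(1)
for p in [(30,-98,35),(-30,-98,35),(30,-45,41),(-30,-45,41),(0,-66,35)]: print(p,f(*p))
E
```

```text
clock: 8.05
eef_pos: [574.6, 83.5, 128.0]
tool_rot: [-1.575, 0.0, -1.546]
force: [0.2, 0.0, -0.5]
width: 85.5
[ 0.00514943  0.67867227 -0.31058886  1.80181093  0.29621042  0.71147196
 -0.44317453]
(30, -98, 35) [364.5 236.1]
(-30, -98, 35) [296. 236.]
(30, -45, 41) [368.  178.6]
(-30, -45, 41) [293.1 178.5]
(0, -66, 35) [330.4 201.2]
```

View pics/w8.png

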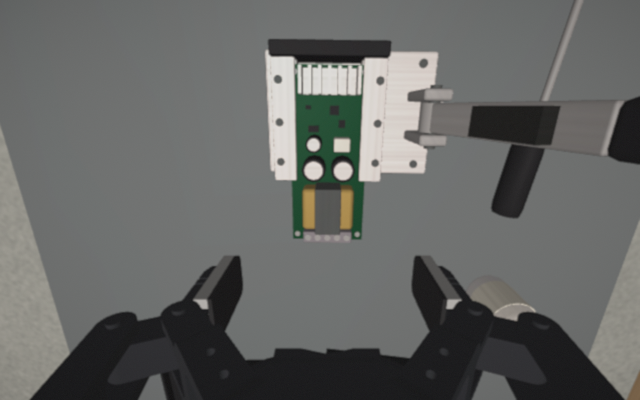

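```bash
python3 -m inch '[1,0,3,0,0,0,0, 1,0,6,0,0,0,0, 1,0,8.5,0,0,0,0, 1,0,10.2,0,0,0,0, 1,0,11.1,0,0,0,0, 1,0,11.1,0,0,0,0]'; python3 - <<'E'
from h import *
print(ctrl.read_state()["force"])
d=get("wrist","w9")
d=get("side"); crop(d,"s9",230,130,410,270,4)
E
```

```text
clock: 8.7
eef_pos: [575.6, 83.7, 18.2]
tool_rot: [-1.573, -0.0, -1.547]
force: [-0.8, 0.4, -0.2]
width: 85.4
[-0.82111141  0.42649141 -0.1711984 ]
```

View pics/w9.png

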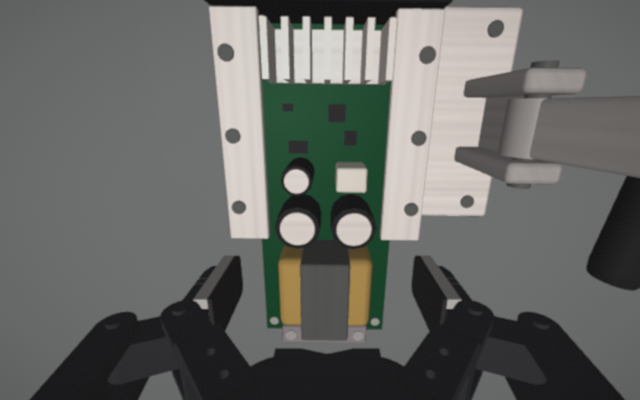

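View pics/s9.png

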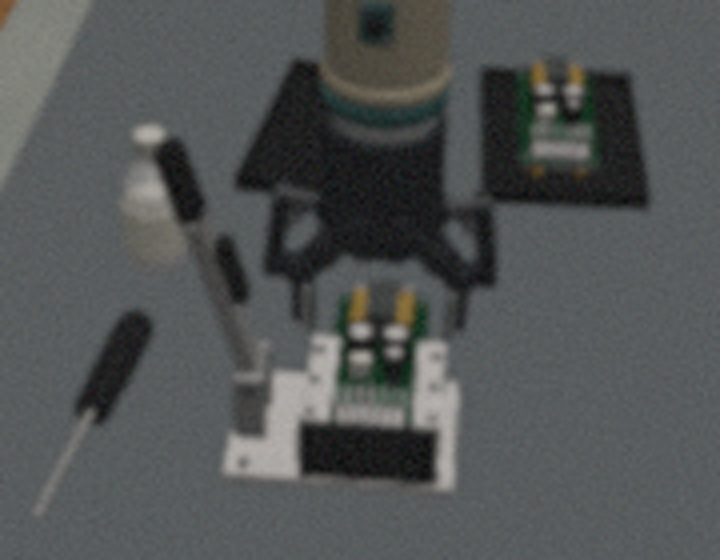

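```bash
python3 -m inch '[0.6,0,0.1,0,0,0,0, 0.4,0,0.1,0,0,0,0, 0.2,0,0.1,0,0,0,0, 0,0,0.1,0,0,0,0, 0,0,0.1,0,0,0,0, 0,0,0.1,0,0,0,0]'; python3 - <<'E'
from h import *
print(ctrl.read_state()["force"])
d=get("wrist","w10")
E
```

```text
clock: 9.4
eef_pos: [577.0, 83.8, 19.6]
tool_rot: [-1.569, -0.0, -1.546]
force: [-1.5, -0.1, 6.2]
width: 57.7
[-1.53939337 -0.14040674  6.23510846]
```

View pics/w10.png

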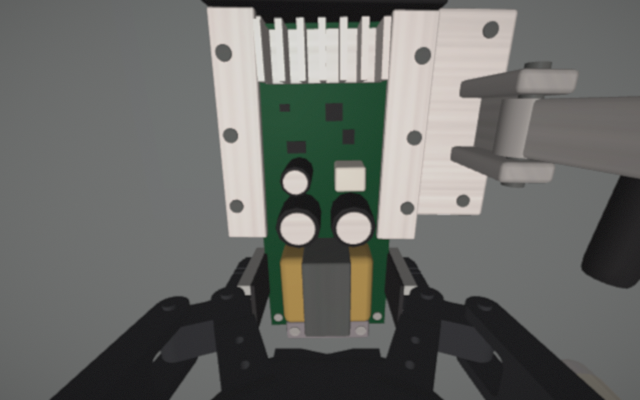

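```bash
python3 -m inch '[0,0,-0.2,0,0,0,0, 0,0,-0.25,0,0,0,0, 0,0.5,-0.25,0,0,0,0, 0,1.2,-0.25,0,0,0,0, 0,2,-0.25,0,0,0,0, 0,2,-0.25,0,0,0,0]'; python3 - <<'E'
from h import *
print(ctrl.read_state()["force"],ctrl.read_state()["torque"])
d=get("wrist","w11")
E
```

```text
clock: 10.05
eef_pos: [576.8, 60.9, 20.4]
tool_rot: [-1.572, -0.002, -1.55]
force: [0.1, -0.1, -2.2]
width: 58.1
[ 0.12025962 -0.09149312 -2.22141231] [-0.06038525 -0.02634251 -0.01398094]
```

View pics/w11.png

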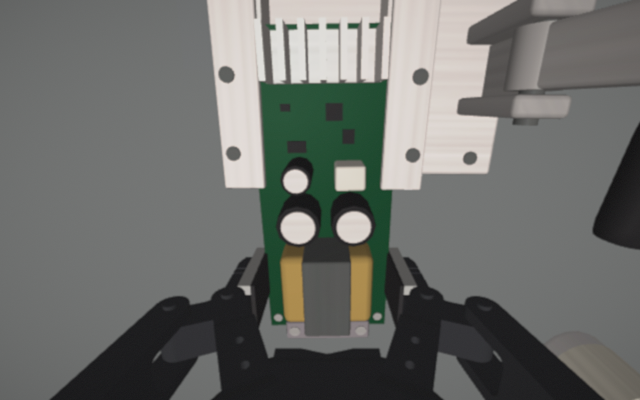

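```bash
python3 -m inch '[0,1,0,0,0,0,0, 0,2.2,0,0,0,0,0, 0,3.4,0,0,0,0,0, 0,4.6,0,0,0,0,0, 0,5.8,0,0,0,0,0, 0,7,0,0,0,0,0, 0,8,0,0,0,0,0, 0,8.5,0,0,0,0,0, 0,8.5,0,0,0,0,0]'; python3 - <<'E'
from h import *
print(ctrl.read_state()["force"],ctrl.read_state()["torque"])
d=get("wrist","w12")
d=get("side"); crop(d,"s12",230,130,410,270,4)
E
```

```text
clock: 11.0
eef_pos: [578.9, -22.4, 20.7]
tool_rot: [-1.571, -0.0, -1.548]
force: [0.4, -0.4, -2.1]
width: 57.9
[ 0.40775605 -0.44447057 -2.07851265] [-0.04070968 -0.03483535 -0.02600119]
```

View pics/w12.png

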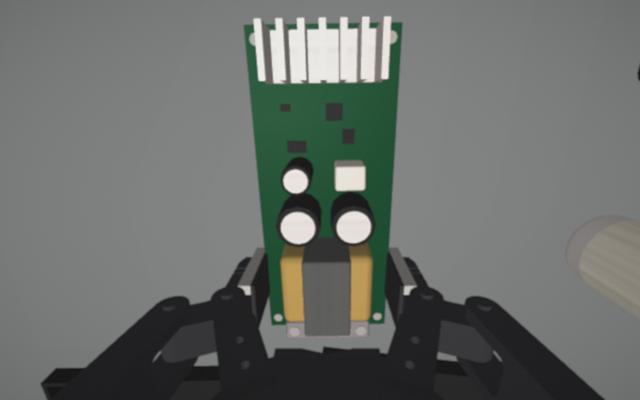

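View pics/s12.png

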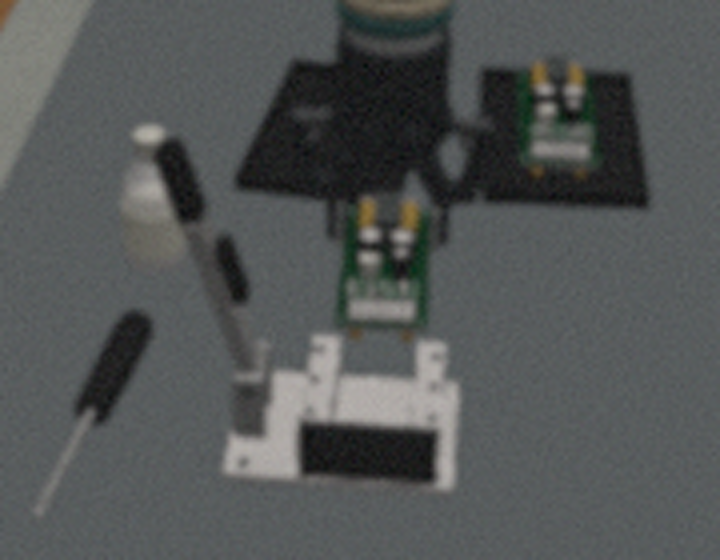

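```bash
python3 -m inch '[0,0,-1,0,0,0,0, 0,0,-3,0,0,0,0, 0,0,-5,0,0,0,0, 0,0,-6,0,0,0,0, 0,0,-6,0,0,0,0]'; python3 - <<'E'
from h import *
print(ctrl.read_state()["force"])
R=Rn.from_euler("xyz",[-np.pi/2,0,-.116-np.pi/2])
print(delta([625.9,-238.2,80],R))
get("wrist","w13")
E
```

```text
clock: 11.6
eef_pos: [580.3, -20.7, 82.6]
tool_rot: [-1.567, 0.0, -1.546]
force: [0.1, -0.2, -2.2]
width: 58.2
[ 0.12902131 -0.18120609 -2.18763688]
(array([21.85916052,  0.27061957,  4.02425139]), array([-0.20877722,  8.0619089 , -0.02301035]))
```

View pics/w13.png

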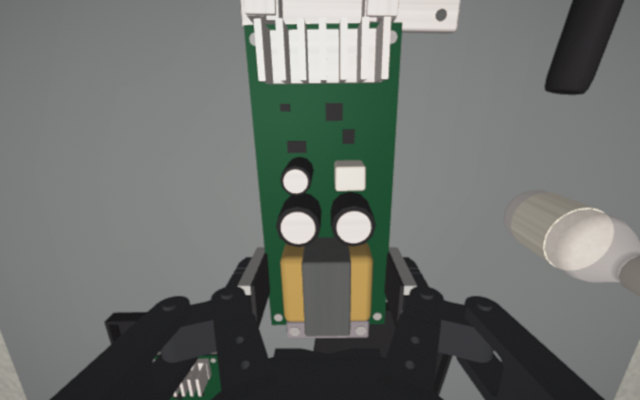

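```bash
python3 -m inch '[0,1.5,0,0.3,0,1,0, 0,4,0,0.7,0,2,0, 0,7,0,1.3,0,3,0, 0,10,0,1.9,0,4,0, 0,13,0,2.4,0,5,0, 0,16,0,3,0,6,0, 0,19,0,3.5,0,7,0, 0,21,0,3.9,0,8,0, 0,21.9,0,4,0,8,0, 0,21.9,0,4,0,8,0, 0,21.9,0,4,0,8,0]'; python3 - <<'E'
from h import *
print(ctrl.read_state()["force"])
R=Rn.from_euler("xyz",[-np.pi/2,0,-.116-np.pi/2])
print(delta([625.9,-238.2,80],R))
get("wrist","w14")
d=get("top");crop(d,"t14",330,130,460,250,5)
d=get("side"); crop(d,"s14",230,110,410,250,4)
E
```

```text
clock: 12.75
eef_pos: [623.6, -237.8, 80.0]
tool_rot: [-1.572, 0.002, -1.685]
force: [0.6, 0.7, -2.2]
width: 57.9
[ 0.59601666  0.72016929 -2.17080911]
(array([0.01506326, 0.00358798, 0.2288336 ]), array([ 0.08505558,  0.08107322, -0.08839561]))
```

View pics/w14.png

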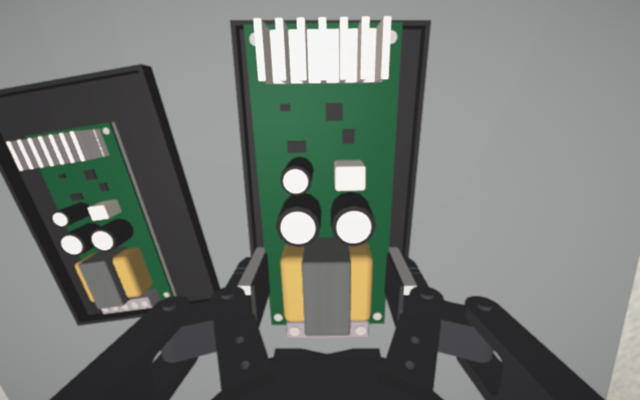

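View pics/s14.png

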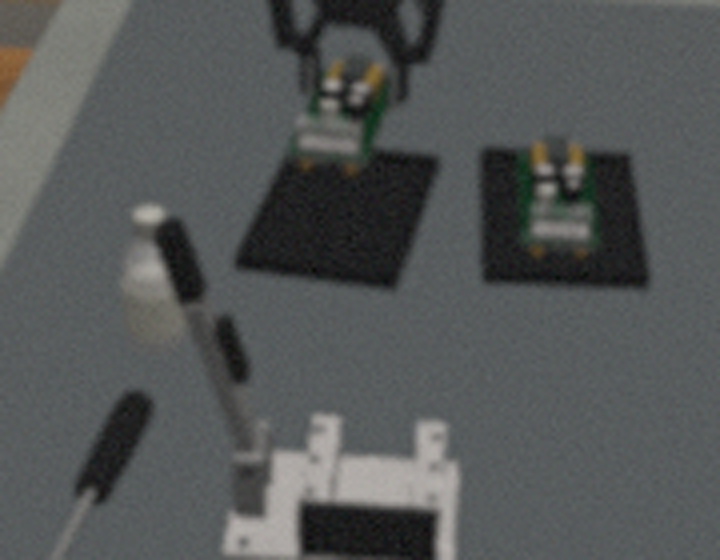

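```bash
python3 - <<'E'
from h import *
d=get("wrist")
c,s=np.cos(-.116),np.sin(-.116)
for p in [(63,95),(-63,95)]:
    print(p,pj(d,[630.3+c*p[0]-s*p[1],-200.5+s*p[0]+c*p[1],13]))
p0,R,_=tool()
for b in [(30,70),(-30,70)]:
  print(b,pj(d,p0+R.apply([-(b[1]+38),-11,b[0]])))
E
```

```text
(63, 95) [431.18957276  16.5965204 ]
(-63, 95) [229.98962998  16.1528198 ]
(30, 70) [403.17241757  28.20429468]
(-30, 70) [251.63656379  28.32190599]
```

```bash
python3 -m inch '[0,0,1,0.1,0,0,0, 0,0,2.5,0.2,0,0,0, 0,0,4,0.2,0,0,0, 0,0,5.3,0.2,0,0,0, 0,0,6.2,0.2,0,0,0, 0,0,6.6,0.2,0,0,0, 0,0,6.8,0.2,0,0,0, 0,0,6.8,0.2,0,0,0]'; python3 - <<'E'
from h import *
print(ctrl.read_state()["force"])
get("wrist","w15")
E
```

```text
clock: 13.75
eef_pos: [626.4, -239.5, 12.8]
tool_rot: [-1.571, -0.0, -1.686]
force: [0.1, 0.2, -2.8]
width: 57.9
[ 0.09575174  0.24702211 -2.80582902]
```

View pics/w15.png

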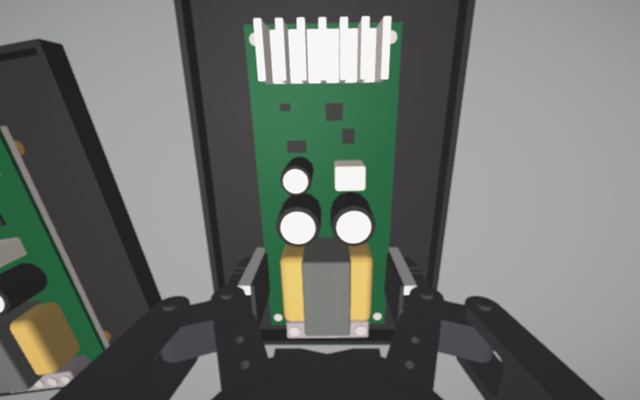

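```bash
python3 -m inch '[0,0,0.2,0,0,0,0, 0,0,0.4,0,0,0,0, 0,0,0.55,0,0,0,0, 0,0,0.65,0,0,0,0, 0,0,0.65,0,0,0,0]'; python3 -m inch '[0,0,0.05,0,0,0,0, 0,0,0.1,0,0,0,0, 0,0,0.1,0,0,0,0]'
```

```text
clock: 14.3
eef_pos: [626.1, -239.4, 6.1]
tool_rot: [-1.571, 0.0, -1.686]
force: [0.3, -0.8, -1.7]
width: 57.9
clock: 14.6
eef_pos: [626.2, -239.3, 5.7]
tool_rot: [-1.571, -0.0, -1.686]
force: [-0.6, 0.0, 3.2]
width: 58.1
```

```bash
python3 -m inch '[0.8,0,0,0,0,0,0, 0.85,0,0,0,0,0,0, 0.85,0,0,0,0,0,0, 0.85,0,0,0,0,0,0]'; python3 - <<'E'
from h import *
print(ctrl.read_state()["force"])
get("wrist","w16")
E
```

```text
clock: 15.0
eef_pos: [626.3, -239.5, 5.2]
tool_rot: [-1.571, -0.0, -1.686]
force: [-0.4, -0.5, 0.7]
width: 72.9
[-0.44637602 -0.54355561  0.67041114]
```

View pics/w16.png

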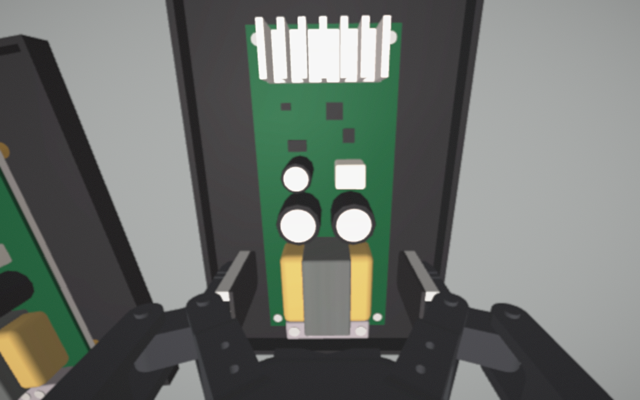

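Released, and the board lies flat inside the tray with a gap at both pads. I'll rise straight up and check.

```bash
python3 -m inch '[0.85,0,-1.5,0,0,0,0, 0.85,0,-4,0,0,0,0, 0.85,0,-8,0,0,0,0, 0.85,0,-12,0,0,0,0, 0.85,4,-16,0,0,0,0, 0.85,9,-18,0,0,0,0, 0.85,14,-18,0,0,0,0, 0.85,18,-18,0,0,0,0, 0.85,18,-18,0,0,0,0, 0.85,18,-18,0,0,0,0]'; python3 - <<'E'
from h import *
get("wrist","w17")
d=get("side"); crop(d,"s17",230,110,410,250,4)
d=get("top");crop(d,"t17",330,130,460,250,5)
E
```

```text
clock: 16.05
eef_pos: [604.3, -420.3, 185.8]
tool_rot: [-1.57, -0.0, -1.69]
force: [-0.2, 0.8, 0.5]
width: 72.5
```

View pics/w17.png

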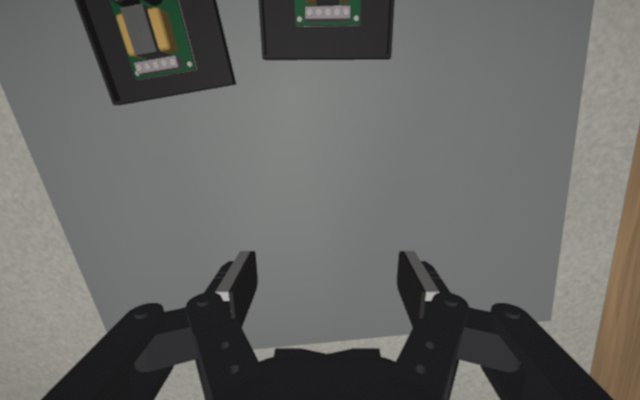

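View pics/s17.png

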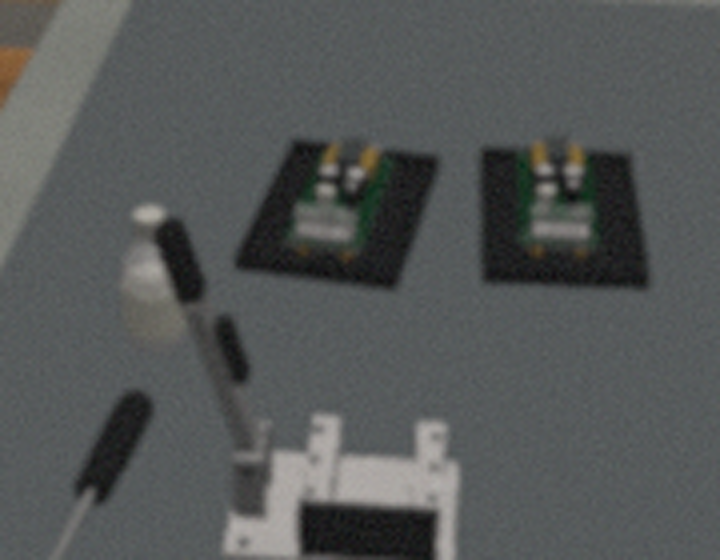

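View pics/t17.png

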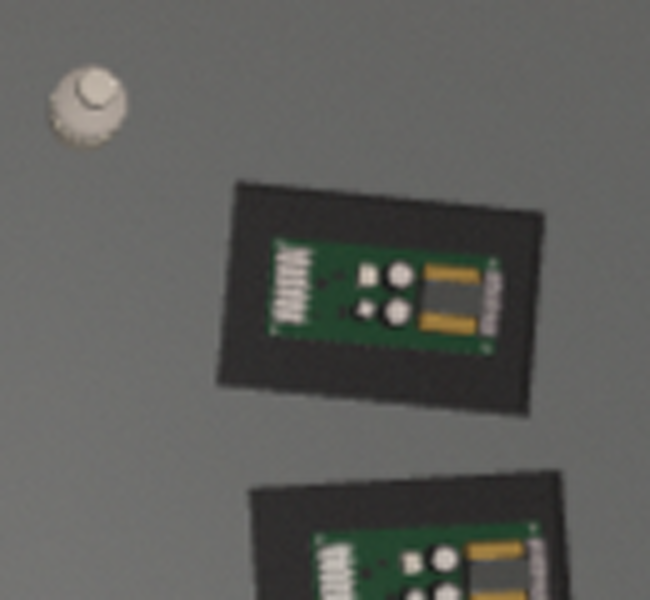

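The board is centred in its tray: its corners lie around (385,297) in the top crop, against a tray centre of (380,298). The bar is open and the other things have not moved.

```bash
python3 -c "
from cell import finish_job; print(finish_job())"
```

```text
the job is handed in; nothing more can be done
None
```

The power board is out of the fixture and standing in the empty tray, and I handed the job in at about 16 s of the 59 s allowed. `finish_job()` gave no verdict.

- **Clamp bar:** I pinched the hand grip and carried it in an arc round the hinge to about 1.76 rad, estimated from the tool position. When I let go it fell back onto its stop. The last side picture still shows it open.
- **Slide out:** I held the plate by its long edges, about 38 mm towards the front end from the board's centre. It came about 106 mm straight out of the rails, with only the board's weight (about 2 N) on the wrist and no sag visible.
- **Set down:** I lowered the last few millimetres slowly until the wrist force changed by about 5 N, opened the fingers, rose straight up and moved clear.

In the last top picture the board is within a few millimetres of the tray's centre and lined up with it. The finished board and the flux bottle look undisturbed. The multimeter and part of the screwdriver were outside the last crops, but the arm never went near them.

The largest disagreement between camera estimates and expected positions was about 3 mm, and no check failed.

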